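Open a circlip and hold it at the groove of a gearbox shaft

TASK

The circlip that keeps the sprocket on the gearbox output shaft is already hooked on the tips of the circlip pliers, which lie across the parts tray. Take the pliers by their handles, squeeze them right up to the stop so that the ring is spread, and slide the spread ring, level and without forcing it, down over the shaft end until it lies at the groove, on the thrust washer. Finish there with the pliers still in your grip, squeezed and still, so the ring stays fully spread and can be checked before it snaps in; leave the other things on the bench where they are.

Things in the scene. Friction and masses are not known exactly. Their poses are not given: they have to be found in the camera images.
- pliers_grip (a point): Where to grip the pliers: midway between the handles, half-way up their 14 mm height, 60 mm behind the pivot. x points along the pliers to the nose, z up; on the centre line between the two arms, which swing symmetrically. The handles are straight bars 12 mm wide, 30 to 120 mm behind the pivot. Over their outer faces here: 54 mm at rest (73 mm at the far ends), 34 mm and parallel when squeezed.
- ring_center (a point): Centre of the circlip when spread, mid-thickness; 122.1 mm ahead of pliers_grip and 20 mm below it, same axes, fixed to the pliers. Flat ring 2.5 mm thick, lugs towards the pivot. Spread, its bore passes a 35 mm circle and it is 44 mm across (49 mm over the lugs); at rest the bore is 28 mm wide and cannot pass the shaft. Jaws and handles lie 11 mm or more above the ring, only the tips reach it.
- handle_left (a joint): Squeeze angle of each arm of the pliers, rad: 0 at rest, 0.165 at the stop. Squeezing the handles together spreads the tips and the ring. A spring pushes back on each handle at the grip point with 4 N at rest, 11 N at the stop; 25 to 40 N of grip is good, the stop prevents overspreading. As the handles swing in between fingers that do not slip, the pliers creep about 4 mm nose-first in the grip.
- groove (a point): On the axis of the upright output shaft, at the height of the ring's mid-thickness when it lies on the thrust washer (1.25 mm above the washer's face); z up. The shaft is 30 mm in diameter, its chamfered end 11.25 mm above this point. The groove is 26 mm in diameter and reaches from the washer 5 mm up. The washer is 51 mm across; just below it the toothed sprocket, 86 mm.
- tray: Fixed open sheet steel parts tray, 100 mm (x) by 230 mm (y) and 42 mm high, walls 3 mm; origin at the centre of its underside. The pliers lie across its two long rims, pivot over the +x rim, grip point over the inside.
- bearing: Bystander: ball bearing, 42 mm across, 14 mm high, lying in the tray beside the pliers; origin at its underside.
- gearwheel: Bystander: gear wheel, 67 mm across, 24 mm high, on the bench.
- screwdriver: Bystander: screwdriver, 200 mm long, lying on the bench.
- spanner: Bystander: spanner, 200 mm long, lying on the bench.
- hammer: Bystander: hammer with wooden handle, 280 mm long, lying on the bench.
- flat_pliers: Bystander: ordinary flat-nosed pliers without a ring, lying flat on the bench. Not the tool for this job.
- spray_can: Bystander: spray can, 60 mm across, 170 mm tall, standing on the bench.
- pliers: External circlip pliers, tips bent down 90 degrees, dark steel with black dipped handles, loose, 0.13 to 0.21 kg. They lie level across the two long rims of the tray, handles over its inside, the tips with the circlip hooked on hanging outside it. Origin on the pivot, level with the handles' underside; x to the nose. Held at the grip point, the ring sags about 2 mm.
- gearbox: Fixed gearbox lying on two wooden battens: grey aluminium casting with rounded ends, about 310 x 185 mm, output shaft upright 70 mm from its middle. Origin on the bench under its middle, x towards the output shaft. Its top face is 30 mm below the groove point; apart from sprocket and shaft nothing on it stands higher than 18 mm below that point.
Mind the look-alikes: they are no part of the job. Leave any green or turquoise look-alike of the pliers alone.

How it is judged:
On the way, in this order (a step that is already met when the one before it is completed fails the run):
1. the pliers are lifted off the tray (height (world z) of pliers_grip above 0.075 m and contact force between pliers and tray below 0.1 N), for 0.1 s.
2. the spread ring is over the shaft end (horizontal distance between ring_center and groove below 0.006 m and z of ring_center in the frame of groove below 0.011 m and value of joint handle_left above 0.135 rad), for 0.05 s.
At the end, for the whole second after the job is handed in: The fingers hold the pliers (over 5 N) squeezed past 0.148 rad, level within 0.1 rad and still; the spread ring surrounds the shaft, centred within 5 mm, on the thrust washer or at most 2.5 mm above it, pressing on the gearbox with under 12 N; the pliers are clear of the tray (horizontal distance between ring_center and groove below 0.005 m and z of ring_center in the frame of groove between -0.002 and 0.0025 m and angle between pliers_grip's own z axis and vertical below 0.1 rad and value of joint handle_left above 0.148 rad and contact force between the fingers and pliers above 5 N and contact force between pliers and gearbox below 12 N and contact force between pliers and tray below 0.1 N and linear speed of pliers below 0.02 m/s); the arm keeps its last pose, push and grip.
It fails at once if the ring or pliers are forced against the gearbox (over 30 N) (contact force between pliers and gearbox above 30 N).
It fails at once if a bystander is moved by more than 30 mm (distance of any of bearing, gearwheel, screwdriver, spanner, hammer, flat_pliers, spray_can from where it was at the start of the episode above 0.03 m).
It also fails if it takes over 40 s, if anything falls off the work surface, if the arm or the gripper's body presses on something with over 40 N, if the wrist force passes 120 N, or if a joint passes its speed limit or range.

ROBOT

A 6-joint arm with a two-finger parallel gripper is mounted at the origin on the work surface. World frame = base frame: x ahead of the robot, y to its left, z up, the work surface at z = 0. Lengths are in m, angles in rad, forces in N, time in s.
With the tool pointing down it reaches from about 0.375 to 0.9 m from the base axis. Payload 3.1 kg.
Tool frame: the origin (TCP) lies between the finger pads; the fingertips stand 17 mm ahead of it and the grasp point (between the pads) lies 2 mm behind it (arm.tip_reach is the distance from the TCP to the fingertips, in m); z points along the fingers, y is the direction in which the jaws open and shut (so a half turn about z gives the same grasp; the last joint's range is limited). The gripper opens to 87 mm and grips with 3 to 60 N. Pads are 19 mm wide; open, the fingers measure 117 mm over their backs; the gripper's body (75 mm by 190 mm) begins 51 mm behind the grasp point.
Start: joints at [1.167, 0.527, 1.433, -0, 1.181, -0.178], TCP at [0.14, 0.609, 0.24] pointing down, gripper open.
Joint ranges: [-3.08, 3.08], [-0.75, 2.2], [0.22, 2.44], [-1.43, 4.57], [0, 2.65], [-2.85, 2.85]. Speed limits (rad/s): [2.79, 2.79, 3.14, 3.14, 3.14, 3.14].

INTERFACE

Orientations are given as a rotation vector (axis times angle).
In Python, from rig import arm gives the robot as it stands.
- The arm moves only by the tool send_rows, never from a script. Its argument "moves" is a list of rows, each a list of 5 numbers: the shift along the tool's x, y, z in mm, then the turn about the tool's z in degrees, then the finger opening in mm, from 0 to 87. A call has 1 to 10 rows; each row is the pose to reach, as a shift and turn from the pose measured when the call began, along the tool's axes at that moment; what a row does not reach only later rows make up. A row lasts 1/8 s, in which the tool goes at most 62.5 mm and 10.7 degrees, less where a joint would pass 70% of its speed; a pose out of reach is approached as far as the arm can. A call with a gripper value outside its range is refused whole. The fingers move at their own pace and stop on an object; "grip_force" is the grip in N (left out, the last holds). Time passes only in rows, so rows that repeat a pose let the fingers close. It gives the time, the measured TCP pose, the force and the opening at its end, in the units of the state.
- arm.get_obs(): the state, without advancing time (a new reading comes with each control period).
- arm.capture(name): name is "scene" or "top" or "wrist"; returns a dict with "frame" (420x560x3 uint8, blue, green, red), "fov_y" (degrees; the focal length in pixels is half the picture's height over the tangent of half this angle, whatever the lens; pixels are square), "cx", "cy" (the principal point, pixels), "distortion" ([k1, k2, p1, p2, k3] as OpenCV has them; the pictures are not rectified), "R" (3x3) and "t" (3): a world point X has camera coordinates R X + t; the wrist camera has in their place "hand_eye" (4x4, takes a point from camera to tool coordinates, whose origin is the TCP and whose axes are the flange's). Camera axes: x right, y down, z forward; pixel columns grow to the right and rows downward; lengths in m; the calibration is good to about 2 mm. A picture is of the moment at which its call begins: read the wrist's pose just before it. There is no depth.
- arm.finish_job(): hands the job in, once; it reports no verdict.
The state is a dict: "clock": time; "qpos": joint angles; "qd": joint speeds; "joint_efforts": joint torques, N m; "eef_pos": TCP position; "tcp_rot": TCP orientation; "contact_force": force on the tool from outside, world axes, zero at the start; "torque": the same for the moment, N m; "gripper_width": opening from 0.0 (shut) to 1.0 (fully open).
Only numpy, scipy, OpenCV 4.12 (cv2) and the standard library are available. Lean on these libraries where they do the work, as an engineer would, in place of code of your own. Each camera call takes 0.05 s, during which the arm holds its last target.

## Working session

There is one attempt and no reset: what is moved stays moved. The work goes in short steps, Python scripts to look and compute and a tool call to move; the robot and the scene stay as the last step left them, time stands still between calls to the robot, and variables do not carry over. Pictures are saved under pics/ and viewed, and the job is handed in when it is done.

Besides the shell and the picture viewer there is one more tool, called after ">>>" as name(argument=value, ...) on one line, values as JSON. send_rows: Moves the arm, as the interface text tells. Its arguments: {"type":"object","properties":{"moves":{"type":"array"},"grip_force":{"type":"number"}},"required":["moves"]}

```bash
mkdir -p pics; ls; cat > h.py <<'E'
import numpy as np, cv2
from rig import arm
from scipy.spatial.transform import Rotation as Ro
def K(c):
    f=c["frame"].shape[0]/2/np.tan(np.radians(c["fov_y"])/2)
    return np.array([[f,0,c["cx"]],[0,f,c["cy"]],[0,0,1]])
def save(c,n,crop=None,s=1):
    f=c["frame"]
    if crop: f=f[crop[1]:crop[3],crop[0]:crop[2]]
    cv2.imwrite("pics/"+n+".png",cv2.resize(f,None,fx=s,fy=s,interpolation=cv2.INTER_CUBIC))
E
python3 - <<'E'
from h import *
import pickle
o=arm.get_obs();print({k:np.round(v,3).tolist() for k,v in o.items()})
for n in ["scene","top","wrist"]:
    c=arm.capture(n);save(c,n+"0");pickle.dump((o,c),open(n+"0.pkl","wb"))
    print(n,{k:np.round(v,4).tolist() for k,v in c.items() if k!="frame"})
E
```

```text
pics
{'clock': 0.0, 'qpos': [1.166, 0.528, 1.434, -0.0, 1.181, -0.178], 'qd': [-0.001, -0.0, -0.0, 0.001, -0.0, 0.0], 'joint_efforts': [-0.001, -44.005, -17.659, 0.063, 0.058, -0.0], 'eef_pos': [0.14, 0.608, 0.239], 'tcp_rot': [-0.354, -3.121, 0.003], 'contact_force': [0.769, 0.739, 0.279], 'torque': [0.03, -0.053, 0.013], 'gripper_width': 0.997}
scene {'fov_y': 57.5674, 'cx': 272.6865, 'cy': 203.1113, 'distortion': [-0.0784, 0.0, 0.0, 0.0, 0.0], 'R': [[0.3558, 0.9343, -0.0206], [0.522, -0.217, -0.8249], [-0.7752, 0.2828, -0.5649]], 't': [-0.1421, -0.1718, 1.6029]}
top {'fov_y': 52.2087, 'cx': 284.6576, 'cy': 214.3883, 'distortion': [0.0194, 0.0, 0.0, 0.0, 0.0], 'R': [[0.014, -0.9999, 0.0044], [-0.9985, -0.0142, -0.0519], [0.052, -0.0037, -0.9986]], 't': [-0.0217, 0.4697, 1.279]}
wrist {'fov_y': 66.4593, 'cx': 276.4891, 'cy': 210.4869, 'distortion': [-0.0275, 0.0, 0.0, 0.0, 0.0], 'hand_eye': [[-0.0004, -0.9575, -0.2884, 0.0794], [1.0, -0.0009, 0.0017, 0.0012], [-0.0019, -0.2884, 0.9575, -0.1455], [0.0, 0.0, 0.0, 1.0]]}
```

View pics/scene0.png

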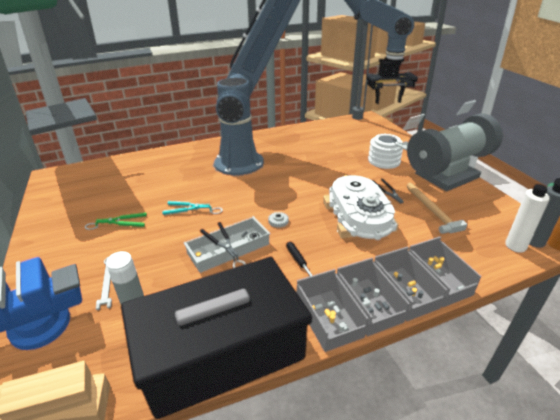

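View pics/top0.png

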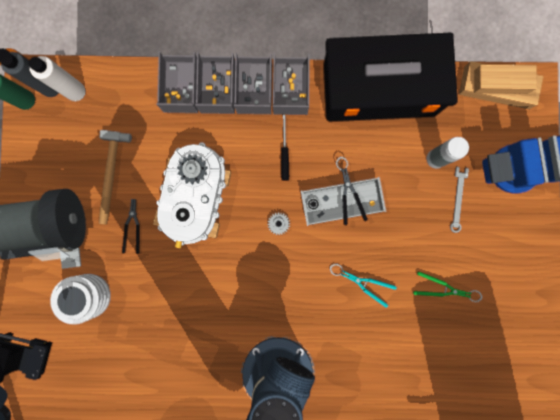

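View pics/wrist0.png

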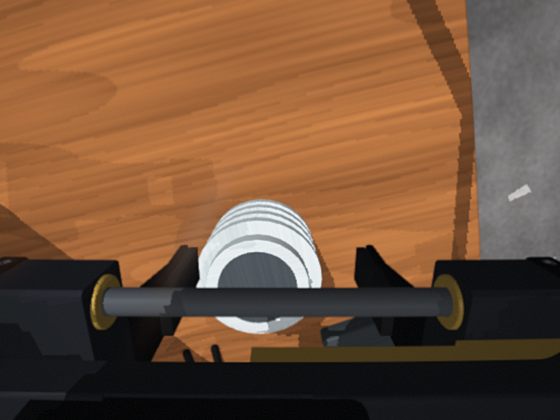

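The top view shows four plier-like things: dark circlip pliers across the tray, grip about (348,195) and ring about (341,160); turquoise at (360,283); green at (448,290); black flat-nosed pliers at (131,228). I choose the dark ones on the tray. The shaft and sprocket are at about (191,168). Next, close crops.

```bash
python3 - <<'E'
import pickle
from h import *
o,c=pickle.load(open("top0.pkl","rb"))
save(c,"top_pl",(290,140,400,240),7)
save(c,"top_gb",(145,135,245,255),5)
E
```

```text
(no output)
```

View pics/top_pl.png

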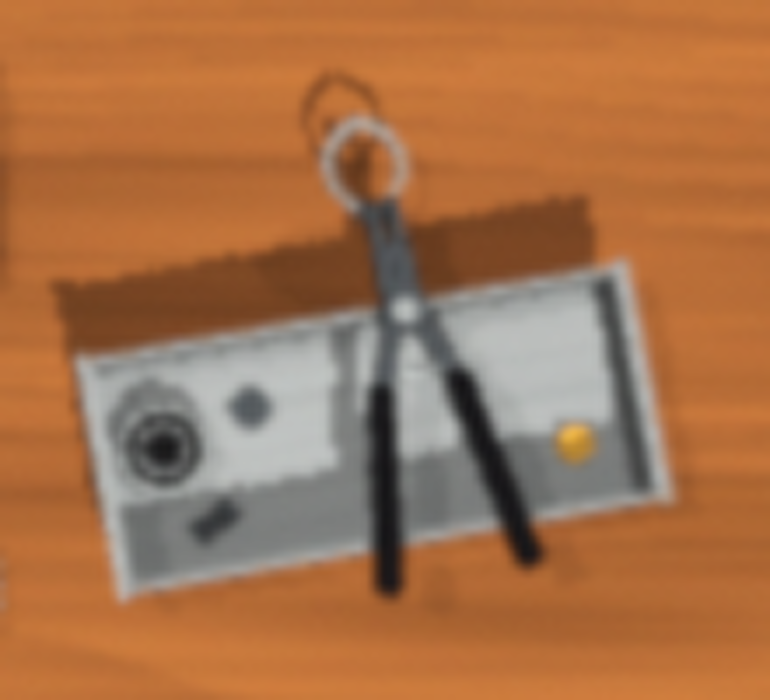

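View pics/top_gb.png

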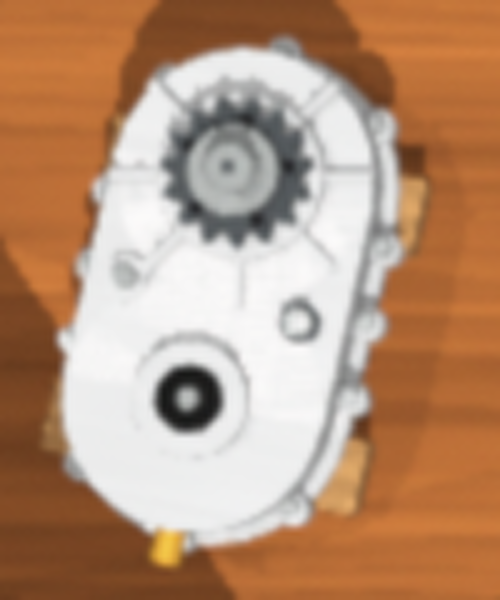

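```bash
cat >> h.py <<'E'
def ray(c,uv,T=None):
    """returns origin, dir in world. T: 4x4 tool pose for wrist"""
    p=cv2.undistortPoints(np.array([[uv]],float),K(c),np.array(c["distortion"],float))[0,0]
    d=np.array([p[0],p[1],1.])
    if "R" in c:
        R=np.array(c["R"]);t=np.array(c["t"]); return -R.T@t, R.T@d
    M=T@np.array(c["hand_eye"]); return M[:3,3], M[:3,:3]@d
def atz(c,uv,z,T=None):
    o,d=ray(c,uv,T); return o+d*(z-o[2])/d[2]
def TT(o):
    T=np.eye(4);T[:3,:3]=Ro.from_rotvec(o["tcp_rot"]).as_matrix();T[:3,3]=o["eef_pos"];return T
def tri(rs):
    A=np.zeros((3,3));b=np.zeros(3)
    for o,d in rs:
        d=d/np.linalg.norm(d);P=np.eye(3)-np.outer(d,d);A+=P;b+=P@o
    x=np.linalg.solve(A,b); return x,[np.linalg.norm(np.cross(x-o,d/np.linalg.norm(d))) for o,d in rs]
def proj(c,X,T=None):
    X=np.atleast_2d(X).astype(float)
    if "R" in c: R=np.array(c["R"]);t=np.array(c["t"])
    else:
        M=np.linalg.inv(T@np.array(c["hand_eye"]));R=M[:3,:3];t=M[:3,3]
    return cv2.projectPoints(X,cv2.Rodrigues(R)[0],t,K(c),np.array(c["distortion"],float))[0][:,0]
E
python3 - <<'E'
import pickle
from h import *
o,c=pickle.load(open("top0.pkl","rb"))
os_,cs=pickle.load(open("scene0.pkl","rb"))
g=lambda x,y:(290+x/7-.43,140+y/7-.43)
pv=atz(c,g(405,310),.058); e1=atz(c,g(389,590),.056); e2=atz(c,g(530,555),.056); r=atz(c,g(365,163),.030)
print("pivot",pv,"e1",e1,"e2",e2,"ring",r)
m=(e1+e2)/2; print("mid ends",m, "d",np.linalg.norm((m-pv)[:2]),"span",np.linalg.norm(e1-e2),"ring d",np.linalg.norm((r-pv)[:2]))
print("axis angs",np.degrees([np.arctan2(*(pv-m)[[1,0]]),np.arctan2(*(r-pv)[[1,0]]),np.arctan2(*(r-m)[[1,0]])]))
for z in (.08,.1,.12,.14): print("shaft",z,atz(c,(190.2,167.8),z),proj(cs,atz(c,(190.2,167.8),z)))
save(cs,"sc_gb",(310,160,410,250),8)
save(cs,"sc_pl",(175,200,285,290),7)
E
```

```text
pivot [ 0.55939315 -0.19679597  0.058     ] e1 [ 0.44265005 -0.19121206  0.056     ] e2 [ 0.45803524 -0.24969991  0.056     ] ring [ 0.62576672 -0.18347549  0.03      ]
mid ends [ 0.45034264 -0.22045598  0.056     ] d 0.1115876812652848 span 0.06047753157585872 ring d 0.06769700848095558
axis angs [12.24138569 11.34791173 11.90401644]
shaft 0.08 [0.59624527 0.25755502 0.08      ] [[373.24810689 208.83829663]]
shaft 0.1 [0.59307959 0.2531692  0.1       ] [[372.28627797 203.24329901]]
shaft 0.12 [0.58991392 0.24878337 0.12      ] [[371.30374149 197.54878919]]
shaft 0.14 [0.58674824 0.24439754 0.14      ] [[370.29995607 191.75272822]]
```

View pics/sc_gb.png

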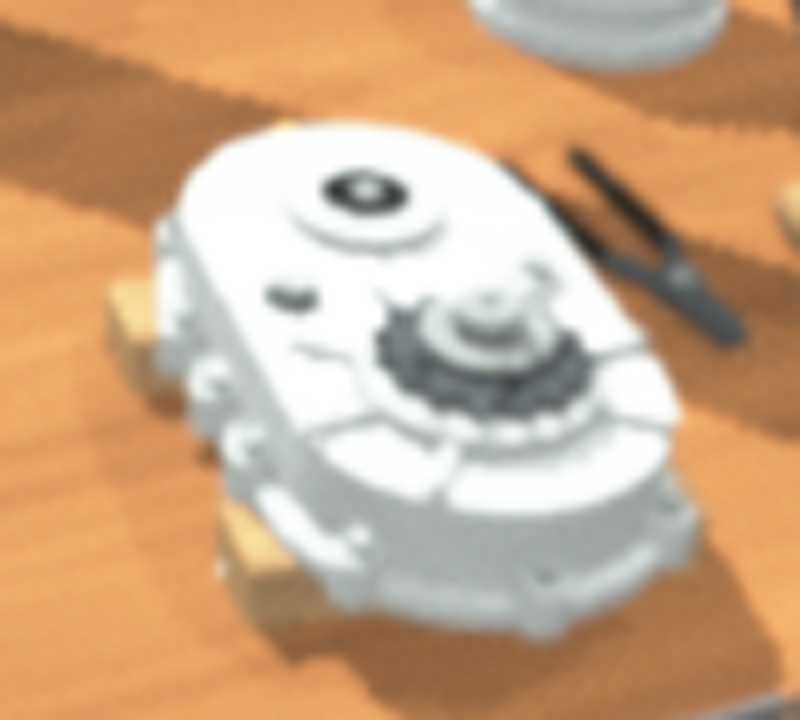

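View pics/sc_pl.png

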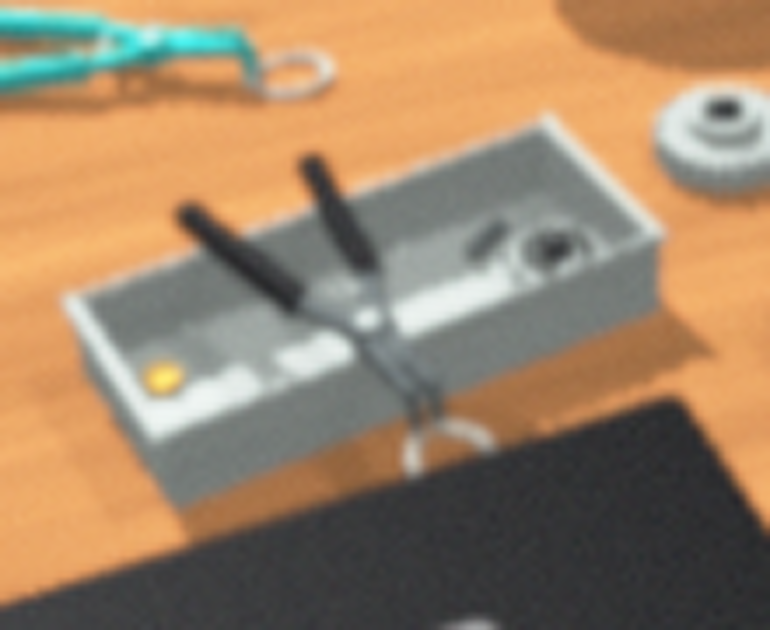

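Crop check: dark steel pliers with black handles and a ring at the nose, lying across the tray, which matches the description. Their pivot is at top px (347.9,184.3). Distances check out: pivot to ring 68 mm, handle ends 112 mm behind, heading about 12°. Triangulating the shaft end gives z≈0.118. Next I move over the shaft for a wrist view.

```bash
cat >> h.py <<'E'
def shift(o,target,heading=None):
    T=TT(o); d=T[:3,:3].T@(np.array(target)-T[:3,3])*1000
    h=np.degrees(np.arctan2(T[1,0],T[0,0]))
    print("shift",np.round(d,1),"heading",round(h,2), "turn",None if heading is None else round(h-heading,2),"tilt",np.round(T[:3,2],4))
E
python3 - <<'E'
from h import *
o=arm.get_obs(); shift(o,[.36,.40,.28],90); shift(o,[.53,.24,.28],12)
E
```

```text
shift [-261.4 -154.1  -41. ] heading 167.06 turn 77.06 tilt [-7.0e-04 -1.6e-03 -1.0e+00]
shift [-462.9 -271.9  -40.9] heading 167.06 turn 155.06 tilt [-7.0e-04 -1.6e-03 -1.0e+00]
```

>>> send_rows(moves=[[-30, -18, -20, 10, 87], [-70, -40, -40, 20, 87], [-110, -65, -40, 30, 87], [-150, -88, -40, 40, 87], [-190, -112, -40, 50, 87], [-230, -135, -40, 60, 87], [-270, -158, -40, 70, 87], [-310, -182, -40, 80, 87], [-350, -206, -40, 90, 87], [-390, -230, -40, 100, 87]])

```text
clock: 1.4
eef_pos: [0.4691, 0.296, 0.2788]
tcp_rot: [2.623, 1.727, -0.003]
contact_force: [0.0, 0.8, -1.3]
gripper_width: 0.996
```

```bash
python3 - <<'E'
from h import *
o=arm.get_obs(); shift(o,[.53,.24,.26],12);print(o['clock'],o['qpos'],o['eef_pos'])
E
```

```text
shift [-27.4  78.   18.9] heading 66.73 turn 54.73 tilt [-0.0011 -0.0016 -1.    ]
1.4 [ 3.61984640e-01  3.88110544e-01  1.56245360e+00 -1.19349694e-03
  1.19263672e+00  7.68623190e-01] [0.46913348 0.29599654 0.27883095]
```

>>> send_rows(moves=[[-5, 16, 4, 10, 87], [-10, 32, 8, 20, 87], [-16, 48, 12, 30, 87], [-22, 64, 16, 40, 87], [-27, 78, 19, 50, 87], [-27, 78, 19, 54.7, 87], [-27, 78, 19, 54.7, 87], [-27, 78, 19, 54.7, 87]])

```text
clock: 2.4
eef_pos: [0.5298, 0.2404, 0.2597]
tcp_rot: [3.123, 0.331, -0.003]
contact_force: [-0.1, -0.5, 0.6]
gripper_width: 0.999
```

```bash
python3 - <<'E'
from h import *
import pickle
o=arm.get_obs(); c=arm.capture("wrist"); pickle.dump((o,c),open("w1.pkl","wb")); print(o['clock'],o['qpos'],o['eef_pos'],o['qd']);shift(o,o['eef_pos'])
save(c,"w1")
E
```

```text
2.4 [ 2.34693826e-01  4.47197016e-01  1.51917777e+00 -1.37479378e-03
  1.17716521e+00  1.59466437e+00] [0.52980964 0.24042969 0.25968952] [ 2.46784988e-03 -2.16951650e-03 -2.88488021e-03 -1.54923281e-05
 -9.41474608e-04  3.87339917e-03]
shift [0. 0. 0.] heading 12.11 turn None tilt [-0.0016 -0.0017 -1.    ]
```

View pics/w1.png

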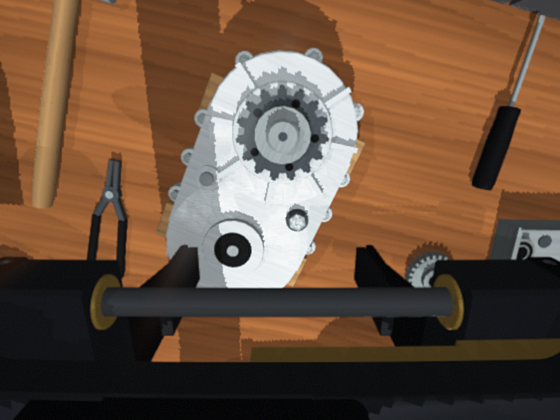

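The wrist view shows the gearbox from above. The shaft end is near (283,136), with the washer and the dark sprocket around it.

```bash
python3 - <<'E'
from h import *
import pickle
o,c=pickle.load(open("w1.pkl","rb")); save(c,"w1c",(230,80,335,190),5.4 and 5)
E
```

```text
(no output)
```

View pics/w1c.png

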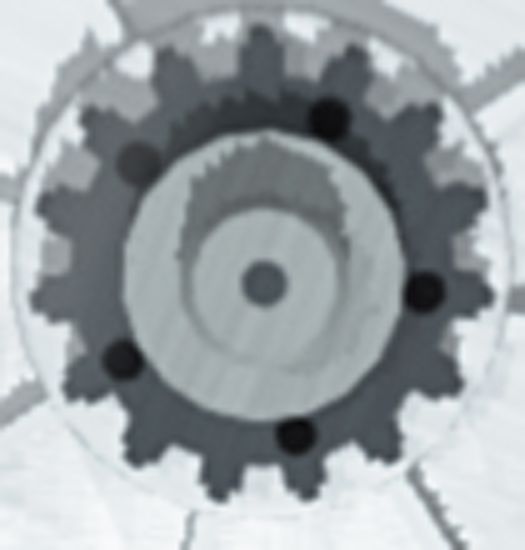

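```bash
python3 - <<'E'
from h import *
import pickle
o,c=pickle.load(open("w1.pkl","rb")); T=TT(o)
_,ct=pickle.load(open("top0.pkl","rb"));_,cs=pickle.load(open("scene0.pkl","rb"))
w=ray(c,(282.4,136.2),T)
print("tri w+top+scene",tri([w,ray(ct,(190.2,167.8)),ray(cs,(370.5,197.7))]))
print("tri w+top",tri([w,ray(ct,(190.2,167.8))]),"w+scene",tri([w,ray(cs,(370.5,197.7))]))
a=np.linspace(0,2*np.pi,90)
for z in (.095,.1,.105,.11,.115):
    X=atz(c,(282.5,134.9),z,T); P=proj(c,X+np.c_[.0255*np.cos(a),.0255*np.sin(a),0*a],T)
    Y=atz(c,(282.4,136.2),z+.0125,T)
    print(z,X[:2],Y[:2],np.ptp(P,axis=0),"meas 56.6 57.6; center",(P.max(0)+P.min(0))/2)
E
```

```text
tri w+top+scene (array([0.58970271, 0.24849818, 0.11915683]), [np.float64(0.001391390433762199), np.float64(0.0005626934779257546), np.float64(0.001933014952108652)])
tri w+top (array([0.59040458, 0.2495249 , 0.11672843]), [np.float64(3.631007429257316e-05), np.float64(3.6310074292460336e-05)]) w+scene (array([0.58944742, 0.24833883, 0.11885391]), [np.float64(0.0016547180095194778), np.float64(0.0016547180095195478)])
0.095 [0.59025294 0.24904009] [0.58981725 0.24926247] [53.99823654 55.20541901] meas 56.6 57.6; center [282.49992758 134.26473434]
0.1 [0.59053706 0.24919254] [0.59012063 0.24941759] [54.88339657 56.11093393] meas 56.6 57.6; center [282.49989051 134.2438788 ]
0.105 [0.59082118 0.24934498] [0.59042402 0.2495727 ] [55.7980538  57.04665967] meas 56.6 57.6; center [282.49985099 134.22197446]
0.11 [0.59110531 0.24949743] [0.5907274  0.24972782] [56.74370735 58.01413427] meas 56.6 57.6; center [282.49980883 134.19894973]
0.115 [0.59138943 0.24964988] [0.59103078 0.24988293] [57.72195965 59.01500204] meas 56.6 57.6; center [282.49976382 134.17472678]
```

```bash
python3 - <<'E'
from h import *
o=arm.get_obs(); shift(o,[.5007,-.2093,.22],12)
E
```

```text
shift [-122.7  433.6   40.6] heading 12.1 turn 0.1 tilt [-0.0014 -0.0017 -1.    ]
```

>>> send_rows(moves=[[-10, 40, 0, 0, 87], [-25, 90, 0, 0, 87], [-41, 145, 0, 0, 87], [-57, 200, 0, 0, 87], [-72, 255, 0, 0, 87], [-88, 310, 10, 0, 87], [-103, 365, 20, 0, 87], [-117, 415, 35, 0, 87], [-123, 434, 41, 0, 87], [-123, 434, 41, 0, 87]])

```text
clock: 3.7
eef_pos: [0.5002, -0.2101, 0.2192]
tcp_rot: [3.124, 0.328, -0.003]
contact_force: [0.1, -0.5, 0.0]
gripper_width: 1.003
```

>>> send_rows(moves=[[0, 0, 0, 0, 87]])

```text
clock: 3.82
eef_pos: [0.5002, -0.2085, 0.2195]
tcp_rot: [-3.124, -0.331, 0.003]
contact_force: [0.1, -0.2, -0.7]
gripper_width: 1.002
```

```bash
python3 - <<'E'
from h import *
import pickle
o=arm.get_obs(); c=arm.capture("wrist"); pickle.dump((o,c),open("w2.pkl","wb")); print(o['clock'],o['qpos'],o['eef_pos'],np.abs(o['qd']).max());shift(o,o['eef_pos'])
save(c,"w2")
E
```

```text
3.825 [-6.00704644e-01  4.42858921e-01  1.66183837e+00 -1.12779740e-03
  1.03882124e+00  7.59771248e-01] [ 0.50024242 -0.2085362   0.21945965] 0.0028319000547261425
shift [0. 0. 0.] heading 12.08 turn None tilt [-2.1e-03  3.0e-04 -1.0e+00]
```

View pics/w2.png

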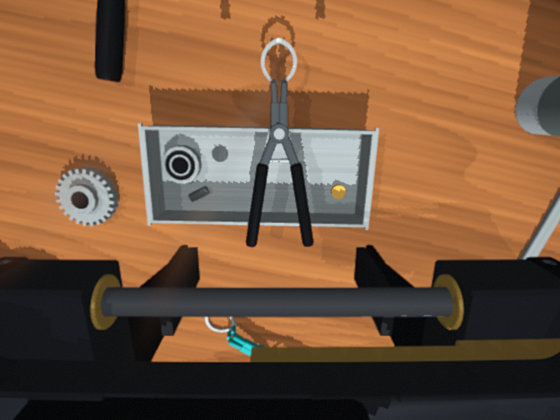

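```bash
python3 - <<'E'
from h import *
import pickle
o,c=pickle.load(open("w2.pkl","rb")); save(c,"w2c",(225,25,335,255),2.6 and 2.6)
save(c,"w2d",(240,100,320,255),3.8)
E
```

```text
(no output)
```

View pics/w2c.png

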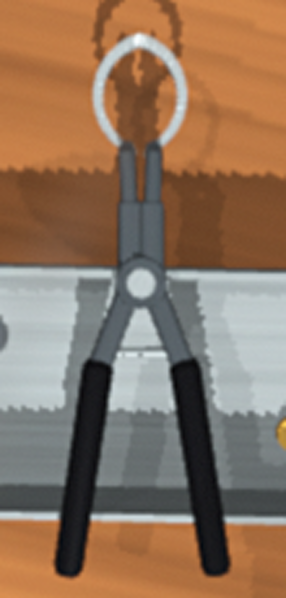

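View pics/w2d.png

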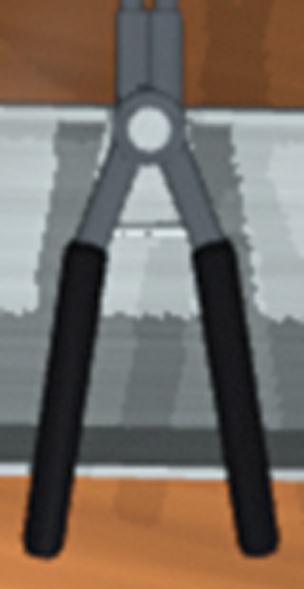

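```bash
python3 - <<'E'
from h import *
import pickle
o,c=pickle.load(open("w2.pkl","rb")); T=TT(o)
_,ct=pickle.load(open("top0.pkl","rb"))
q=lambda u,v,z:atz(c,(u-.35,v-.35),z,T)
pv=q(279.2,134.2,.058); e1=q(251.3,246,.056);e2=q(308.7,246,.056);b1=q(262.6,163.2,.056);b2=q(295.8,163.2,.056)
rt=q(278.5,39.6,.03)
me=(e1+e2)/2;mb=(b1+b2)/2
print(pv,me,mb,rt); 
for n,p in (("end",me),("black",mb),("ringtip",rt)): d=(pv-p)[:2]; print(n,np.linalg.norm(d),np.degrees(np.arctan2(d[1],d[0])))
print("span",np.linalg.norm(e1-e2),np.linalg.norm(b1-b2))
print("pivot tri",tri([ray(c,(278.8,133.8),T),ray(ct,(347.4,183.9))]))
Ti=np.linalg.inv(T)
for p in (pv,me,mb,rt): print(np.round((Ti@np.r_[p,1])*1000,1))
E
```

```text
[ 0.56101015 -0.19599725  0.058     ] [ 0.45010156 -0.22079624  0.056     ] [ 0.53421871 -0.20178719  0.056     ] [ 0.64493327 -0.17734775  0.03      ]
end 0.11364728411005584 12.603928260146201
black 0.027409937004323315 12.194738896006367
ringtip 0.08597030440887486 -167.47124541318976
span 0.05978619106006124 0.03199601560830728
pivot tri (array([ 0.56030163, -0.19669215,  0.05361934]), [np.float64(0.0008379075119090381), np.float64(0.000837907511909079)])
[6.240e+01 6.000e-01 1.613e+02 1.000e+03]
[ -51.3    1.6  163.6 1000. ]
[3.500e+01 6.000e-01 1.634e+02 1.000e+03]
[ 1.484e+02 -1.000e-01  1.892e+02  1.000e+03]
```

>>> send_rows(moves=[[2, 1, 30, -0.4, 87], [2, 1, 70, -0.4, 87], [2, 1, 110, -0.4, 87], [2, 1, 140, -0.4, 87], [2, 1, 160, -0.4, 87], [2, 1, 172, -0.4, 87], [2, 1, 172, -0.4, 87], [2, 1, 172, -0.4, 87]], grip_force=32)

```text
clock: 4.88
eef_pos: [0.5028, -0.209, 0.0484]
tcp_rot: [3.122, 0.343, -0.001]
contact_force: [-0.9, 0.7, 0.6]
gripper_width: 1.002
```

```bash
python3 - <<'E'
from h import *
import pickle
o=arm.get_obs(); c=arm.capture("wrist"); pickle.dump((o,c),open("w3.pkl","wb")); print(o['clock'],o['eef_pos'],o['contact_force']);shift(o,[.5021,-.2092,.047],12.5)
save(c,"w3")
E
```

```text
4.875 [ 0.50283481 -0.20900722  0.04840327] [-0.90196849  0.70017731  0.5771052 ]
shift [-0.8  0.   1.4] heading 12.55 turn 0.05 tilt [-5.e-04 -1.e-03 -1.e+00]
```

View pics/w3.png

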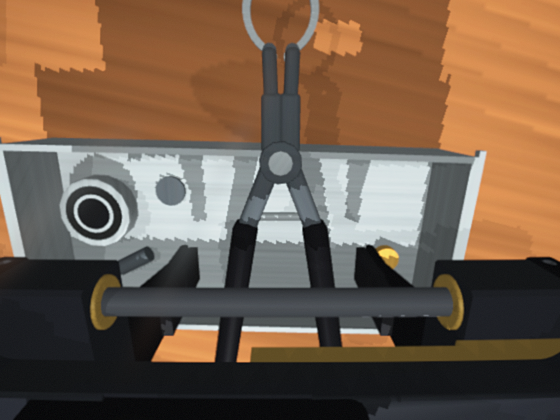

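The fingers straddle the handles; the pivot is at (280.5,163) and the ring at about (281,10).

```bash
python3 - <<'E'
from h import *
import pickle
o,c=pickle.load(open("w3.pkl","rb")); T=TT(o)
for z in (.055,.058): print(np.linalg.inv(T)@np.r_[atz(c,(280.3,162.8),z,T),1]*1000)
E
```

```text
[ 5.96966572e+01  3.15323110e-01 -6.64142608e+00  1.00000000e+03]
[ 6.01319930e+01  2.84946661e-01 -9.64178220e+00  1.00000000e+03]
```

Pivot 60 mm ahead, lateral offset 0.3 mm: good. Lower 1.4 mm and close.

>>> send_rows(moves=[[0, 0, 1.4, 0, 87], [0, 0, 1.4, 0, 70], [0, 0, 1.4, 0, 60], [0, 0, 1.4, 0, 50], [0, 0, 1.4, 0, 40], [0, 0, 1.4, 0, 30], [0, 0, 1.4, 0, 25], [0, 0, 1.4, 0, 25], [0, 0, 1.4, 0, 25], [0, 0, 1.4, 0, 25]], grip_force=32)

```text
clock: 6.18
eef_pos: [0.5027, -0.2092, 0.0471]
tcp_rot: [3.122, 0.343, -0.001]
contact_force: [-1.3, -0.4, 1.0]
gripper_width: 0.37
```

```bash
python3 - <<'E'
from h import *
import pickle
o=arm.get_obs(); c=arm.capture("wrist"); pickle.dump((o,c),open("w4.pkl","wb")); print(o['clock'],o['eef_pos'],o['contact_force'],o['gripper_width']*87)
save(c,"w4")
E
```

```text
6.175 [ 0.50274588 -0.20920933  0.04713972] [-1.27697927 -0.41585067  1.01454373] 32.224301279767666
```

View pics/w4.png

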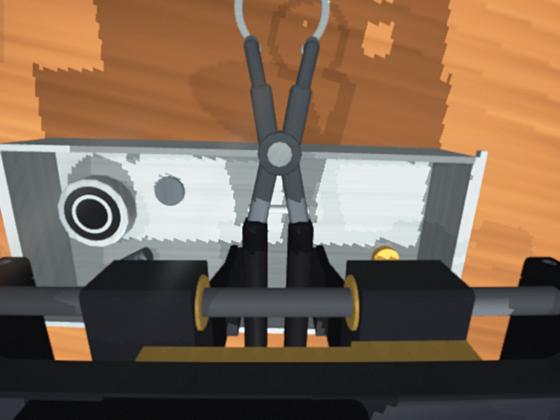

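Squeezed: handles parallel, opening about 32 mm, pivot now at (279.5,154) and ring opened. Lift.

>>> send_rows(moves=[[0, 0, -3, 0, 25], [0, 0, -8, 0, 25], [0, 0, -16, 0, 25], [0, 0, -28, 0, 25], [0, 0, -45, 0, 25], [0, 0, -70, 0, 25], [0, 0, -100, 0, 25], [0, 0, -130, 0, 25], [0, 0, -145, 0, 25], [0, 0, -150, 0, 25]])

```text
clock: 7.48
eef_pos: [0.5031, -0.2092, 0.1984]
tcp_rot: [3.12, 0.343, 0.001]
contact_force: [0.2, 0.9, -1.7]
gripper_width: 0.375
```

>>> send_rows(moves=[[0, 0, 0, 0, 25], [0, 0, 0, 0, 25]])

```text
clock: 7.72
eef_pos: [0.5025, -0.2088, 0.1974]
tcp_rot: [3.122, 0.343, -0.001]
contact_force: [0.2, 0.1, -1.1]
gripper_width: 0.374
```

```bash
python3 - <<'E'
from h import *
import pickle
o=arm.get_obs(); c=arm.capture("wrist"); pickle.dump((o,c),open("w5.pkl","wb")); print(o['clock'],o['eef_pos'],o['contact_force'],o['torque'],o['gripper_width']*87)
save(c,"w5")
c=arm.capture("scene"); pickle.dump((o,c),open("s5.pkl","wb"));save(c,"s5",(160,90,300,260),3.5)
c=arm.capture("top"); pickle.dump((o,c),open("t5.pkl","wb"));save(c,"t5",(290,110,410,240),4.5)
E
```

```text
7.725 [ 0.50247352 -0.2088153   0.19741825] [ 0.17545417  0.14062636 -1.06923213] [-0.11683913  0.21848718  0.00768529] 32.510097500338894
```

View pics/w5.png

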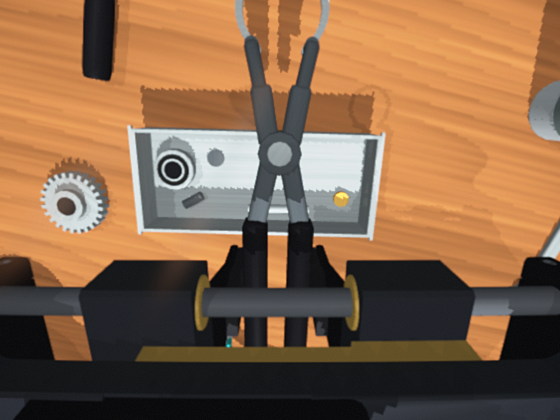

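View pics/s5.png

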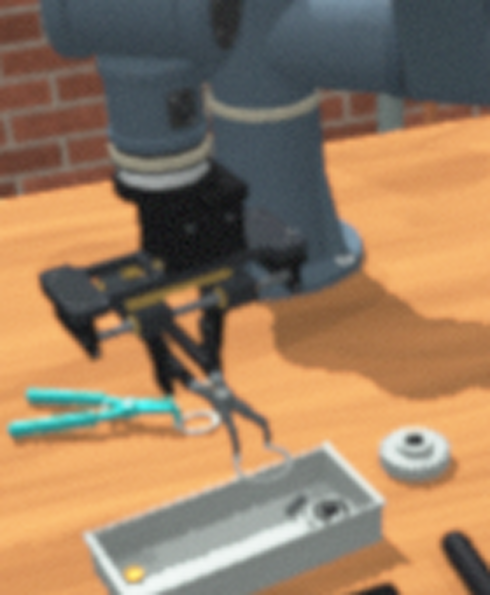

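View pics/t5.png

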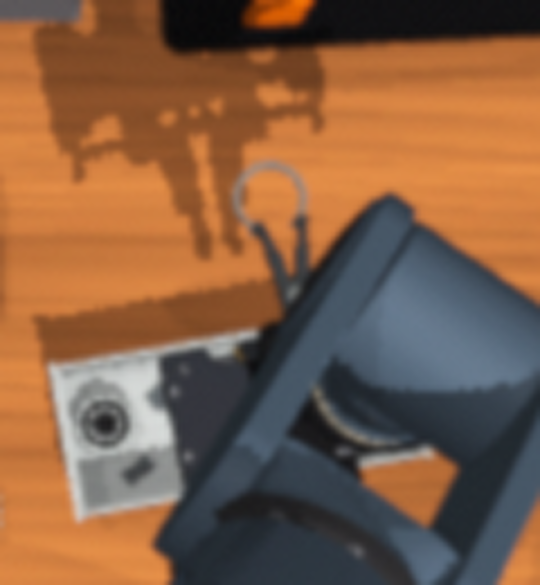

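```bash
python3 - <<'E'
from h import *
import pickle
o,c=pickle.load(open("w5.pkl","rb")); T=TT(o); _,ct=pickle.load(open("t5.pkl","rb"))
pv=np.linalg.inv(T)@np.r_[atz(c,(279.2,153.2),o['eef_pos'][2]+.0105,T),1]*1000; print("pivot tool",pv[:3])
rz=o['eef_pos'][2]+.002-.022
r=atz(ct,(349.6,153.6),rz); print("ring from top, tool:",(np.linalg.inv(T)@np.r_[r,1]*1000)[:3],"shift 1px",np.linalg.norm(atz(ct,(350.6,153.6),rz)-r))
f=cv2.resize(c["frame"][0:110,200:360],None,fx=5,fy=5,interpolation=cv2.INTER_CUBIC)
cv2.imwrite("pics/w5c.png",f)
f=cv2.resize(ct["frame"][135:175,330:370],None,fx=14,fy=14,interpolation=cv2.INTER_CUBIC)
a=np.linspace(0,2*np.pi,120)
for x,col in ((126,(0,255,0)),):
  for rad in (.0175,.022):
    P=np.c_[x/1000+rad*np.cos(a),pv[1]/1000+rad*np.sin(a),0*a+.020]@T[:3,:3].T+T[:3,3]
    q=(proj(ct,P)-[330,135]+.5)*14
    cv2.polylines(f,[q.astype(np.int32)],True,col,1)
cv2.imwrite("pics/t5c.png",f)
E
```

```text
pivot tool [ 64.275299    -0.19534901 -10.55596041]
ring from top, tool: [124.87864588   2.40671874  19.89387486] shift 1px 0.0026454269648694866
```

View pics/w5c.png

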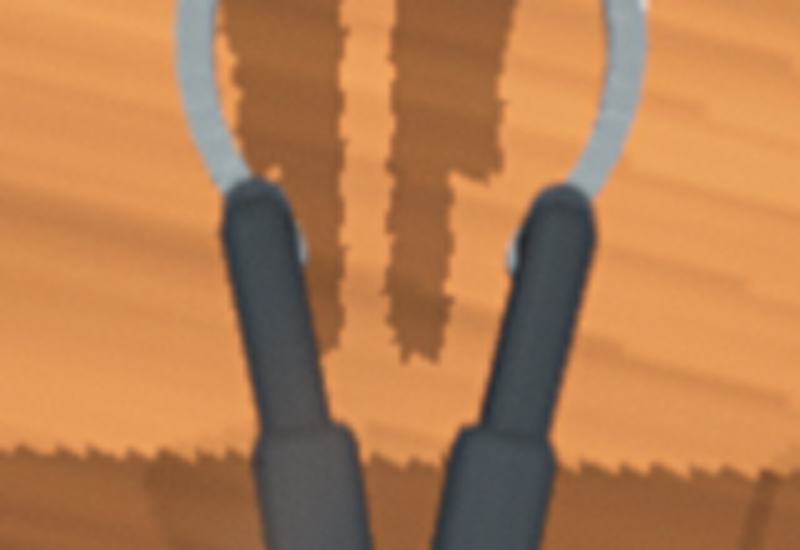

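View pics/t5c.png

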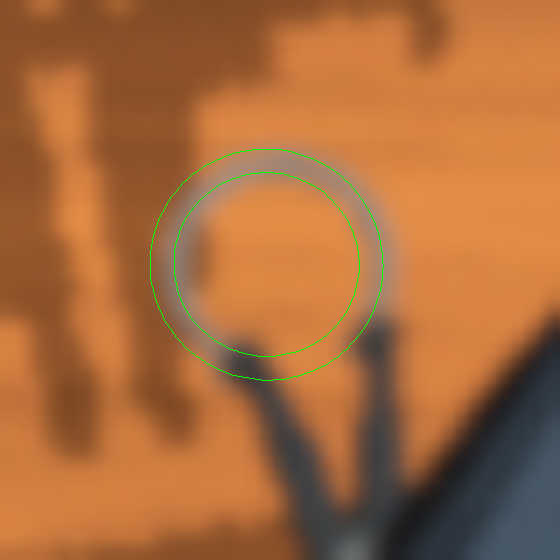

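```bash
python3 - <<'E'
from h import *
import pickle
for n in ("wrist0","w1","w2","w3","w5"):
    o,c=pickle.load(open(n+".pkl","rb")); print(n,np.round(c["hand_eye"],4).tolist(),c["cx"],c["cy"],c["fov_y"],o["tcp_rot"])
o,c=pickle.load(open("w5.pkl","rb"));T=TT(o);print(T)
p=cv2.undistortPoints(np.array([[[279.2,153.2]]]),K(c),np.array(c["distortion"],float))[0,0];print(p)
o_,d=ray(c,(279.2,153.2),T);print(o_,d)
E
```

```text
wrist0 [[-0.0004, -0.9575, -0.2884, 0.0794], [1.0, -0.0009, 0.0017, 0.0012], [-0.0019, -0.2884, 0.9575, -0.1455], [0.0, 0.0, 0.0, 1.0]] 276.4891290018438 210.48693760809076 66.4593296986755 [-0.35385573 -3.12101578  0.00324943]
w1 [[-0.0004, -0.9577, -0.2877, 0.0798], [1.0, 0.0001, -0.0018, -0.0011], [0.0017, -0.2877, 0.9577, -0.1455], [0.0, 0.0, 0.0, 1.0]] 276.4891290018438 210.48693760809076 66.4593296986755 [ 3.12256445e+00  3.31217621e-01 -2.77501500e-03]
w2 [[-0.0004, -0.9577, -0.2877, 0.0798], [1.0, 0.0001, -0.0018, -0.0011], [0.0017, -0.2877, 0.9577, -0.1455], [0.0, 0.0, 0.0, 1.0]] 276.4891290018438 210.48693760809076 66.4593296986755 [-3.12363422 -0.33060321  0.00329158]
w3 [[-0.0004, -0.9577, -0.2877, 0.0798], [1.0, 0.0001, -0.0017, -0.0011], [0.0017, -0.2877, 0.9577, -0.1455], [0.0, 0.0, 0.0, 1.0]] 276.4891290018438 210.48693760809076 66.4593296986755 [ 3.12183827e+00  3.43249691e-01 -1.02759831e-03]
w5 [[-0.0004, -0.9577, -0.2877, 0.0798], [1.0, 0.0001, -0.0017, -0.0011], [0.0017, -0.2877, 0.9577, -0.1455], [0.0, 0.0, 0.0, 1.0]] 276.4891290018438 210.48693760809076 66.4593296986755 [ 3.12180940e+00  3.42873212e-01 -1.19649709e-03]
[[ 9.76161336e-01  2.17045221e-01 -6.47102460e-04  5.02473516e-01]
 [ 2.17044451e-01 -9.76161116e-01 -1.08746516e-03 -2.08815300e-01]
 [-8.67705375e-04  9.21091441e-04 -9.99999199e-01  1.97418255e-01]
 [ 0.00000000e+00  0.00000000e+00  0.00000000e+00  1.00000000e+00]]
[ 0.00846437 -0.17887168]
[ 0.58027004 -0.19026326  0.34283668] [-0.11285395 -0.0329031  -1.0090828 ]
```

```bash
python3 - <<'E'
from h import *
import pickle
from scipy.optimize import least_squares
o,c=pickle.load(open("w5.pkl","rb")); T=TT(o)
# outer arc pts (crop x5 from (200,0))
outer=np.array([(178,30),(180,80),(190,120),(207,165),(223,190),(648,30),(642,80),(633,120),(613,165),(600,188)])/5+[200,0]-.4
inner=np.array([(216,15),(216,60),(222,100),(235,140),(607,30),(609,60),(603,100),(590,140)])/5+[200,0]-.4
for dz in (.018,.020,.022):
    z=o['eef_pos'][2]-dz
    def pts(P): return np.array([(np.linalg.inv(T)@np.r_[atz(c,p,z,T),1])[:2]*1000 for p in P])
    a,b=pts(outer),pts(inner)
    f=lambda v: np.r_[np.hypot(*(a-v[:2]).T)-v[2],np.hypot(*(b-v[:2]).T)-v[3]]
    s=least_squares(f,[124,0,22,17.5]); print(dz,s.x.round(2),np.abs(s.fun).max().round(2))
    print(np.c_[(a[:5,1]+a[5:,1])/2,a[:5,0]].round(1).tolist())
E
```

```text
0.018 [125.96   1.13  21.13  17.87] 0.23
[[1.2, 127.3], [1.1, 123.2], [1.1, 119.9], [1.0, 116.1], [1.1, 114.0]]
0.02 [126.52   1.16  21.39  18.09] 0.23
[[1.3, 127.8], [1.1, 123.7], [1.1, 120.4], [1.0, 116.6], [1.2, 114.5]]
0.022 [127.09   1.18  21.65  18.31] 0.23
[[1.3, 128.4], [1.1, 124.2], [1.2, 120.9], [1.0, 117.0], [1.2, 114.9]]
```

```bash
python3 - <<'E'
from h import *
o=arm.get_obs();T=TT(o)
off=T[:3,:3]@np.array([.126,.0016,0]);tgt=np.array([.5903,.2494,0])-off;tgt[2]=.165
print(o['eef_pos'],tgt);shift(o,tgt,12.55)
E
```

```text
[ 0.5026803  -0.20893836  0.19749837] [0.46695593 0.22361641 0.165     ]
shift [  59. -430.   32.] heading 12.53 turn -0.02 tilt [-4.0e-04 -1.2e-03 -1.0e+00]
```

>>> send_rows(moves=[[2, -15, 0, 0, 25], [6, -45, 0, 0, 25], [12, -85, 0, 0, 25], [18, -130, 0, 0, 25], [24, -175, 0, 0, 25], [30, -220, 0, 0, 25], [36, -265, 0, 0, 25], [42, -310, 0, 0, 25], [48, -350, 0, 0, 25], [53, -385, 0, 0, 25]])

```text
clock: 9.12
eef_pos: [0.4695, 0.1806, 0.1969]
tcp_rot: [3.122, 0.345, -0.002]
contact_force: [0.0, -0.8, -1.9]
gripper_width: 0.376
```

```bash
python3 - <<'E'
from h import *
o=arm.get_obs();print(o['clock'],o['eef_pos'],o['gripper_width']*87);shift(o,[.467,.2236,.165],12.55)
E
```

```text
9.125 [0.46946157 0.18063202 0.1968541 ] 32.72733006051841
shift [  7.  -42.5  31.8] heading 12.6 turn 0.05 tilt [-1.5e-03 -9.0e-04 -1.0e+00]
```

>>> send_rows(moves=[[4, -22, 5, 0, 25], [6, -36, 15, 0, 25], [7, -42.5, 25, 0, 25], [7, -42.5, 31, 0, 25], [7, -42.5, 32, 0, 25], [7, -42.5, 32, 0, 25]])

```text
clock: 9.88
eef_pos: [0.4672, 0.2229, 0.1648]
tcp_rot: [3.122, 0.343, -0.003]
contact_force: [-0.3, 0.2, -1.2]
gripper_width: 0.376
```

```bash
python3 - <<'E'
from h import *
import pickle
o=arm.get_obs(); c=arm.capture("wrist"); pickle.dump((o,c),open("w6.pkl","wb")); print(o['clock'],o['eef_pos'],o['contact_force'],o['torque'],o['gripper_width']*87)
save(c,"w6",(200,0,360,110),5)
c=arm.capture("scene"); pickle.dump((o,c),open("s6.pkl","wb"));save(c,"s6",(320,150,420,250),7)
c=arm.capture("top"); pickle.dump((o,c),open("t6.pkl","wb"));save(c,"t6",(165,140,225,200),9)
E
```

```text
9.875 [0.46724821 0.22293321 0.16479456] [-0.29732204  0.1758412  -1.15917752] [-0.12427691  0.28251005  0.0064906 ] 32.74676039651333
```

View pics/w6.png

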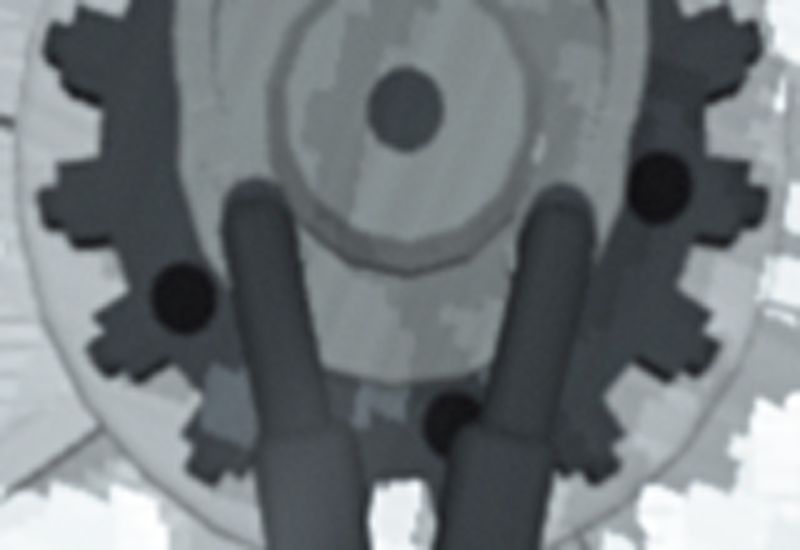

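View pics/s6.png

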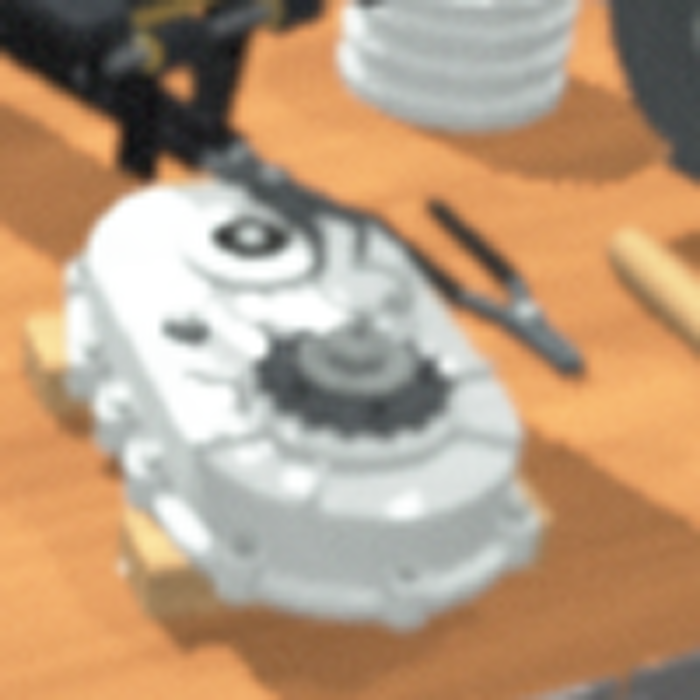

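View pics/t6.png

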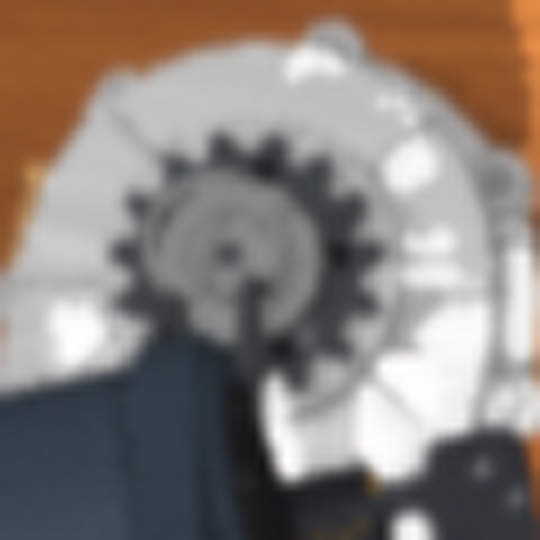

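```bash
python3 - <<'E'
from h import *
import pickle
o,c=pickle.load(open("w6.pkl","rb")); T=TT(o); _,ct=pickle.load(open("t6.pkl","rb"))
for z in (.115,.1175,.120):
  print(z,"dot tool", (np.linalg.inv(T)@np.r_[atz(c,(280.6,21.6),z,T),1]*1000)[:2].round(2), atz(c,(280.6,21.6),z,T)[:2].round(4))
# chamfer cylinder edge: left 268, right 540 at crop ~row 110; bottom 272
for z in (.115,.1165): 
  p=[(np.linalg.inv(T)@np.r_[atz(c,np.array(q)/5+[200,0]-.4,z,T),1]*1000)[:2].round(1).tolist() for q in ((267,110),(541,110),(405,273))];print(p)
# overlay
def ov(c,T,name,box,s,ringtool,pts):
    f=cv2.resize(c["frame"][box[1]:box[3],box[0]:box[2]],None,fx=s,fy=s,interpolation=cv2.INTER_CUBIC)
    a=np.linspace(0,2*np.pi,120)
    for rad in (.0175,.022):
        P=np.c_[ringtool[0]+rad*np.cos(a),ringtool[1]+rad*np.sin(a),0*a+ringtool[2]]@T[:3,:3].T+T[:3,3]
        q=(proj(c,P,T)-box[:2]+.5)*s; cv2.polylines(f,[q.astype(np.int32)],True,(0,255,0),1)
    for (x,y,z,rad),col in pts:
        q=(proj(c,np.c_[x+rad*np.cos(a),y+rad*np.sin(a),0*a+z],T)-box[:2]+.5)*s; cv2.polylines(f,[q.astype(np.int32)],True,col,1)
    cv2.imwrite("pics/"+name+".png",f)
S=(.5903,.2494)
pts=[((*S,.1055,.0255),(0,0,255)),((*S,.1165,.015),(255,0,0))]
ov(c,T,"w6o",(200,0,360,110),5,(.1265,.00115,.020),pts)
ov(ct,T,"t6o",(165,140,225,200),9,(.1265,.00115,.020),pts)
E
```

```text
0.115 dot tool [128.59   0.83] [0.5929 0.25  ]
0.1175 dot tool [127.97   0.81] [0.5923 0.2499]
0.12 dot tool [127.34   0.78] [0.5917 0.2497]
[[128.6, -14.2], [128.6, 15.6], [112.2, 0.9]]
[[128.2, -14.1], [128.2, 15.5], [112.0, 0.9]]
```

View pics/w6o.png

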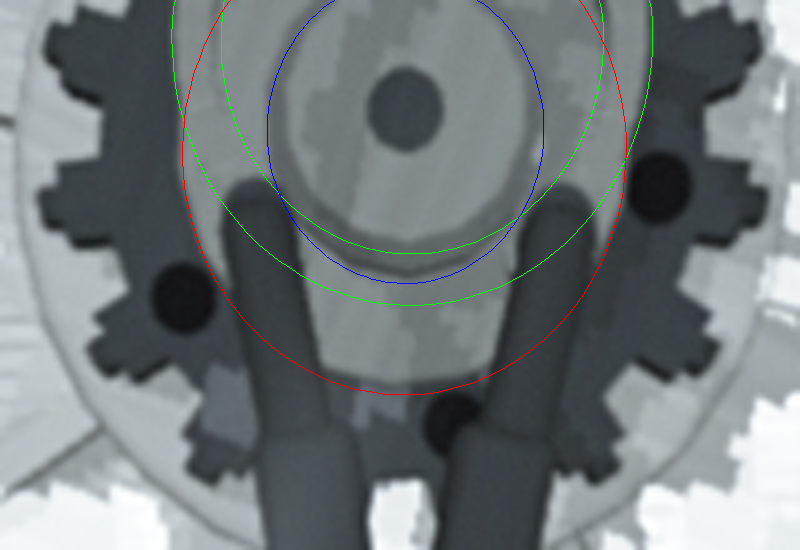

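View pics/t6o.png

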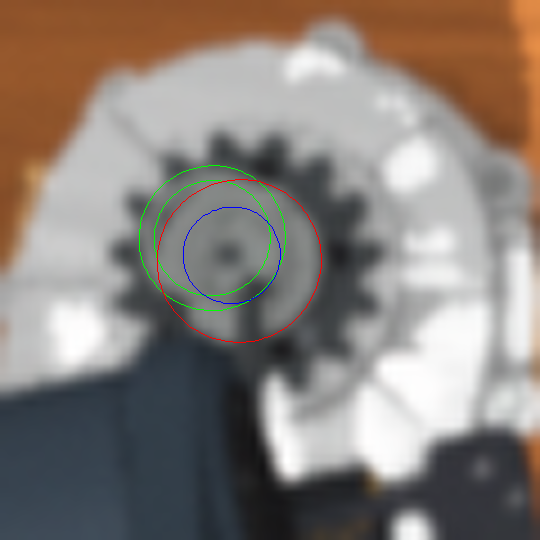

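The wrist view shows the ring around the shaft. In tool axes the shaft centre is about (127.5,0.75) mm and the ring (126.5,1.15); the top view gives a similar correction. Shift by (+1,-0.7) and go lower.

>>> send_rows(moves=[[1, -0.7, 5, 0, 25], [1, -0.7, 11, 0, 25], [1, -0.7, 16, 0, 25], [1, -0.7, 19, 0, 25], [1, -0.7, 19, 0, 25], [1, -0.7, 19, 0, 25]])

```text
clock: 10.78
eef_pos: [0.4683, 0.2242, 0.1462]
tcp_rot: [3.122, 0.343, -0.001]
contact_force: [-0.2, -0.4, -2.2]
gripper_width: 0.374
```

```bash
python3 - <<'E'
from h import *
import pickle
o=arm.get_obs(); c=arm.capture("wrist"); pickle.dump((o,c),open("w7.pkl","wb")); print(o['clock'],o['eef_pos'],o['contact_force'],o['torque'],o['gripper_width']*87)
save(c,"w7",(200,0,360,110),5)
c=arm.capture("scene"); pickle.dump((o,c),open("s7.pkl","wb"));save(c,"s7",(345,180,395,220),14)
c=arm.capture("top"); pickle.dump((o,c),open("t7.pkl","wb"));save(c,"t7",(170,148,215,188),14)
E
```

```text
10.775 [0.46825946 0.22418981 0.14619114] [-0.19694243 -0.35053688 -2.18072783] [-0.03963107  0.22852486  0.01473243] 32.54562873769892
```

View pics/w7.png

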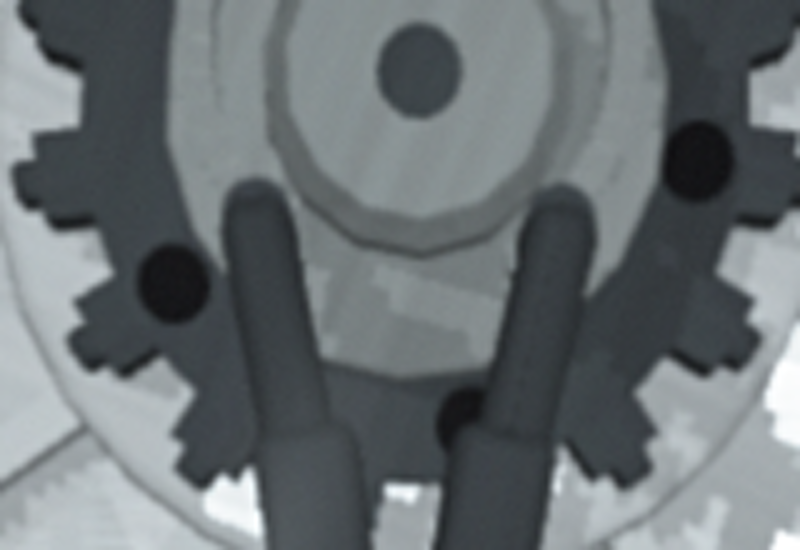

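View pics/s7.png

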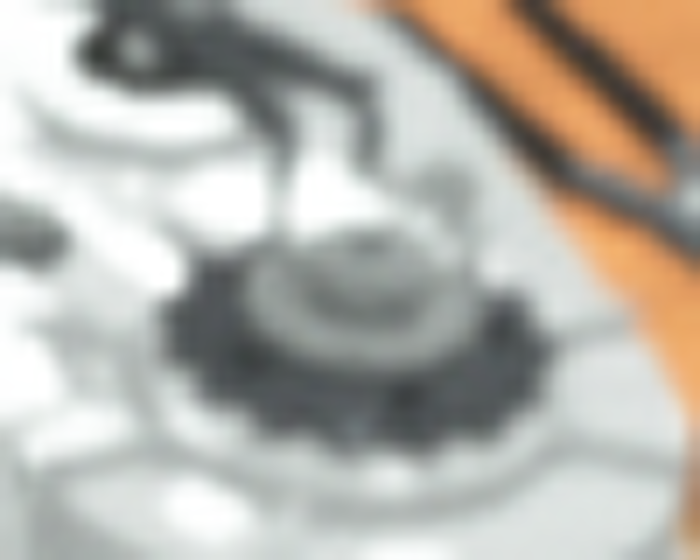

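View pics/t7.png

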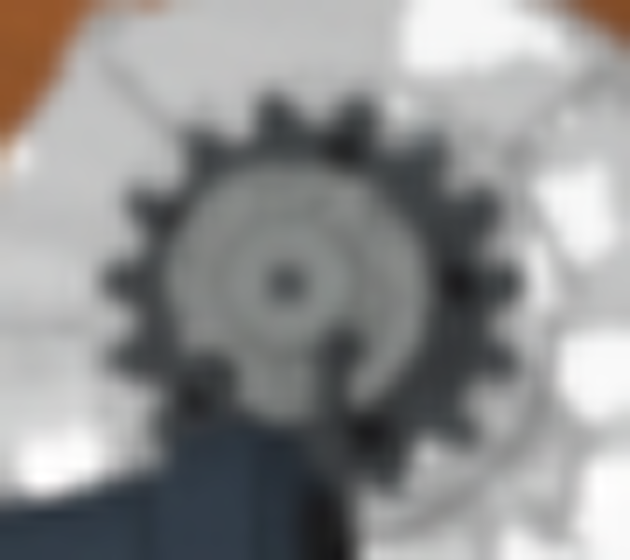

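```bash
python3 - <<'E'
from h import *
import pickle
o,c=pickle.load(open("w7.pkl","rb")); T=TT(o); Ti=np.linalg.inv(T); _,ct=pickle.load(open("t7.pkl","rb"))
g=lambda p,z:(Ti@np.r_[atz(c,np.array(p)/5+[200,0]-.4,z,T),1]*1000)[:2].round(2)
print("dot",g((419,70),.1175),"bottom",g((419,257),.1165)+[15,0],"washer bottom",g((408,380),.1055)+[25.5,0])
print("dot z sens",g((419,70),.1155))
print(ov:=None)
for z in (.1155,.1175): print("top dot",(Ti@np.r_[atz(ct,(170+287/14-.46,148+285/14-.46),z),1]*1000)[:2].round(2))
f=cv2.convertScaleAbs(cv2.resize(c["frame"][0:70,210:355],None,fx=5.4,fy=5.4,interpolation=cv2.INTER_CUBIC))
g_=cv2.createCLAHE(6,(4,4)).apply(f[:,:,1]);cv2.imwrite("pics/w7e.png",g_)
f=cv2.resize(ct["frame"][148:188,170:215],None,fx=14,fy=14,interpolation=cv2.INTER_CUBIC)
cv2.imwrite("pics/t7e.png",cv2.createCLAHE(6,(3,3)).apply(f[:,:,1]))
E
```

```text
dot [126.85   1.97] bottom [125.37   2.07] washer bottom [125.56   1.15]
dot z sens [127.39   2.  ]
None
top dot [124.85   1.13]
top dot [124.44   1.49]
```

View pics/w7e.png

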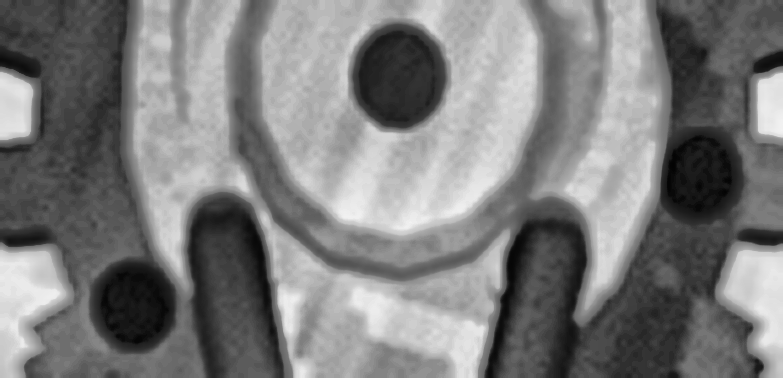

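View pics/t7e.png

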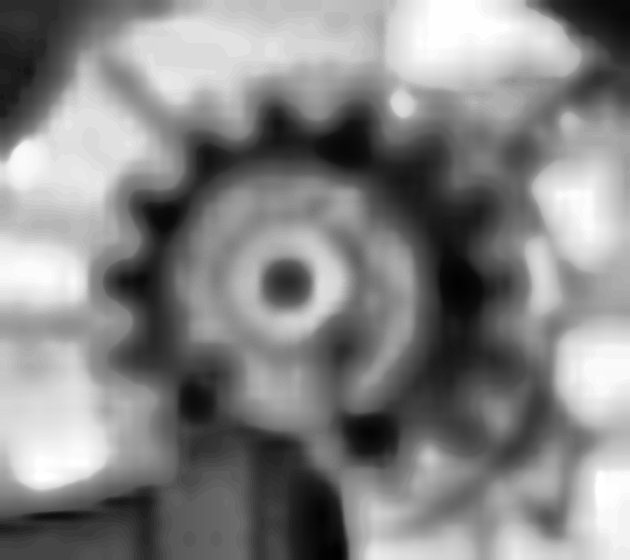

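```bash
python3 - <<'E'
from h import *
import pickle
for n,b,box,s in (("t7","top0",(170,148,215,188),14),("s7","scene0",(345,175,395,220),13)):
    o,c=pickle.load(open(n+".pkl","rb"));_,c0=pickle.load(open(b+".pkl","rb"))
    cut=lambda im:cv2.resize(im[box[1]:box[3],box[0]:box[2]],None,fx=s,fy=s,interpolation=cv2.INTER_CUBIC)
    a,d=cut(c["frame"]).astype(float),cut(c0["frame"]).astype(float)
    r=np.log((a.mean(2)+5)/(d.mean(2)+5)); r=np.clip(128+r*160,0,255)
    f=cv2.cvtColor(r.astype(np.uint8),cv2.COLOR_GRAY2BGR)
    T=TT(o);t=np.linspace(0,2*np.pi,120)
    f2=f.copy()
    for rt,col in (((.1265,.00115,.020),(0,255,0)),):
      for rad in (.0175,.022):
        P=np.c_[rt[0]+rad*np.cos(t),rt[1]+rad*np.sin(t),0*t+rt[2]]@T[:3,:3].T+T[:3,3]
        q=(proj(c,P)-np.array(box[:2])+.5)*s; cv2.polylines(f2,[q.astype(np.int32)],True,col,1)
    cv2.imwrite(f"pics/{n}diff.png",f2)
E
```

```text
(no output)
```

View pics/t7diff.png

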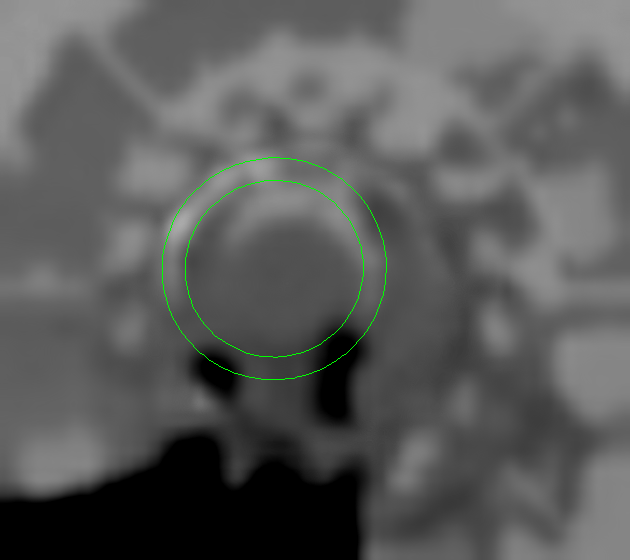

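View pics/s7diff.png

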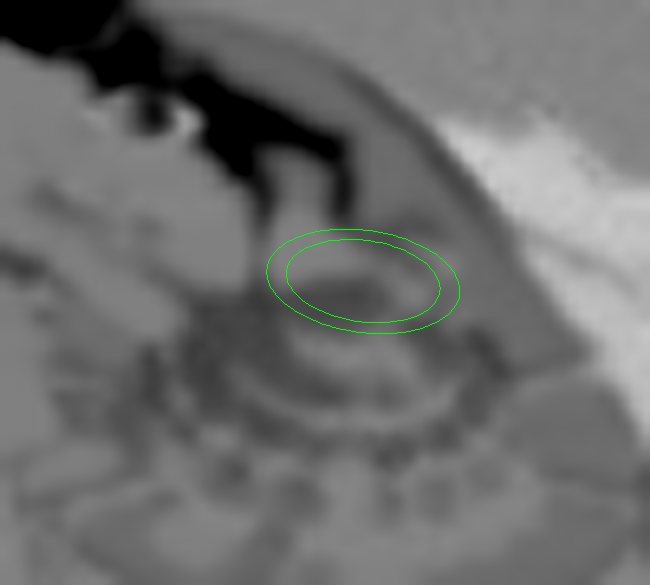

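Overlaying the ring model on the top-view difference image fits within about 1 mm. The cameras disagree by 1–2 mm on the remaining offset, so I use the mean (-0.6,+0.3) and descend carefully.

>>> send_rows(moves=[[-0.6, 0.3, 1, 0, 25], [-0.6, 0.3, 2.5, 0, 25], [-0.6, 0.3, 4, 0, 25], [-0.6, 0.3, 5.5, 0, 25], [-0.6, 0.3, 6, 0, 25], [-0.6, 0.3, 6, 0, 25]])

```text
clock: 11.68
eef_pos: [0.4677, 0.2237, 0.1403]
tcp_rot: [3.122, 0.343, -0.001]
contact_force: [0.7, -0.2, -2.3]
gripper_width: 0.374
```

```bash
cat > look.py <<'E'
from h import *
import pickle,sys
n=sys.argv[1]
o=arm.get_obs(); c=arm.capture("wrist"); pickle.dump((o,c),open("w"+n+".pkl","wb")); print(o['clock'],o['eef_pos'],o['contact_force'],o['torque'],o['gripper_width']*87)
f=cv2.resize(c["frame"][0:70,210:355],None,fx=5.4,fy=5.4,interpolation=cv2.INTER_CUBIC)
cv2.imwrite("pics/w"+n+"e.png",cv2.createCLAHE(6,(4,4)).apply(f[:,:,1]))
E
python3 look.py 8
```

```text
11.675 [0.46772554 0.22374272 0.14025523] [ 0.69959486 -0.21767731 -2.28107555] [-0.07630465  0.24838283 -0.06805926] 32.5805672584562
```

View pics/w8e.png

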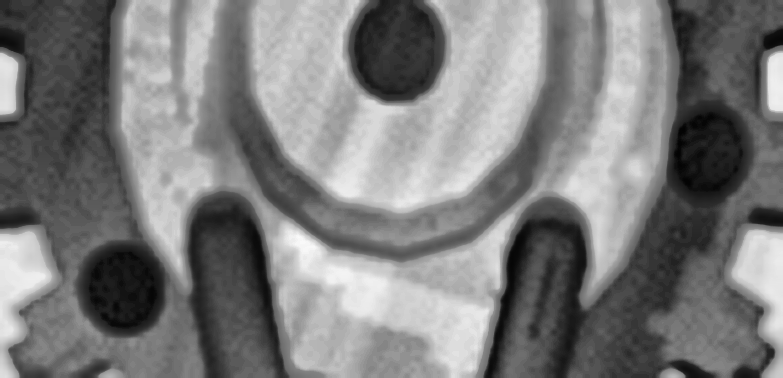

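```bash
python3 - <<'E'
from h import *
import pickle
o,c=pickle.load(open("w8.pkl","rb")); T=TT(o); Ti=np.linalg.inv(T)
g=lambda p,z:(Ti@np.r_[atz(c,np.array(p)/5.4+[210,0]-.4,z,T),1]*1000)[:2].round(2)
for ze in (.1155,.1175,.1195): print("dot",g((397,47),ze),"bottom",g((400,259),ze-.0015),"L/R",g((221,50),ze-.0015),g((572,50),ze-.0015))
print("ring in",[g(p,o['eef_pos'][2]-.021).tolist() for p in((183,40),(602,40))])
E
```

```text
dot [128.03   1.76] bottom [111.31   2.14] L/R [128.24 -13.69] [128.24  17.17]
dot [127.46   1.72] bottom [110.95   2.1 ] L/R [127.68 -13.55] [127.68  16.96]
dot [126.89   1.69] bottom [110.58   2.06] L/R [127.11 -13.4 ] [127.11  16.75]
ring in [[127.54, -16.53], [127.53, 19.15]]
```

Ring and shaft agree within about 0.5–1 mm: shaft (127±0.7,1.7), ring (126.5,1.3). Descend onto the shaft.

>>> send_rows(moves=[[0.2, 0.4, 1, 0, 25], [0.2, 0.4, 2.5, 0, 25], [0.2, 0.4, 4, 0, 25], [0.2, 0.4, 5, 0, 25], [0.2, 0.4, 5, 0, 25]])

```text
clock: 12.35
eef_pos: [0.468, 0.2234, 0.1352]
tcp_rot: [3.122, 0.344, -0.001]
contact_force: [-0.2, 0.2, -1.3]
gripper_width: 0.372
```

```bash
python3 look.py 9
```

```text
12.35 [0.46797391 0.22339469 0.13516641] [-0.15346033  0.23386482 -1.3325638 ] [-0.08259454  0.20476331  0.02635608] 32.36038361924014
```

View pics/w9e.png

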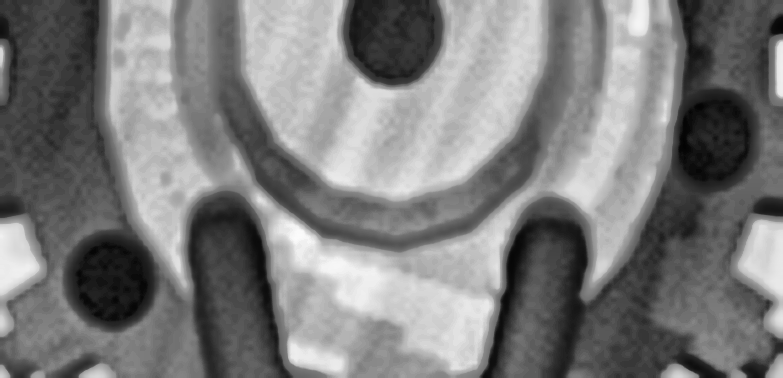

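The ring's inner edges are at 180 and 600 and the shaft's edges at 212 and 572, so it is centred sideways. No contact force. Continue.

>>> send_rows(moves=[[0, 0, 1, 0, 25], [0, 0, 2, 0, 25], [0, 0, 3, 0, 25], [0, 0, 4, 0, 25], [0, 0, 4, 0, 25]])

```text
clock: 13.02
eef_pos: [0.468, 0.2234, 0.1312]
tcp_rot: [3.122, 0.343, -0.001]
contact_force: [-0.7, -0.6, -2.2]
gripper_width: 0.378
```

```bash
python3 look.py 10
```

```text
13.025 [0.4680264  0.22338853 0.13118525] [-0.67110163 -0.6492507  -2.23091964] [-0.08760569  0.2487842   0.01618215] 32.856433354952706
```

View pics/w10e.png

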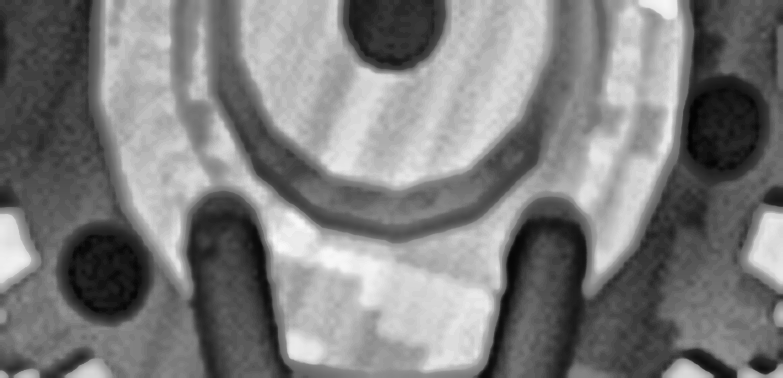

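>>> send_rows(moves=[[0, 0, 0.7, 0, 25], [0, 0, 1.4, 0, 25], [0, 0, 2, 0, 25], [0, 0, 2, 0, 25]])

```text
clock: 13.58
eef_pos: [0.4679, 0.2234, 0.1293]
tcp_rot: [3.122, 0.344, -0.001]
contact_force: [-0.2, -0.6, 0.9]
gripper_width: 0.372
```

```bash
python3 look.py 11
```

```text
13.575 [0.46786451 0.2233759  0.12926291] [-0.22123426 -0.57574045  0.87265814] [-0.12297803  0.24568615 -0.00228469] 32.32970218109255
```

>>> send_rows(moves=[[0, 0, 0.5, 0, 25], [0, 0, 0.5, 0, 25]])

```text
clock: 13.88
eef_pos: [0.4678, 0.2234, 0.1288]
tcp_rot: [3.122, 0.344, -0.001]
contact_force: [-1.9, -0.7, 0.3]
gripper_width: 0.375
```

```bash
python3 look.py 12
```

```text
13.875 [0.46782862 0.22336111 0.12882118] [-1.91645482 -0.72059181  0.34739246] [-0.08593121  0.25171273  0.03590784] 32.615597366137116
```

View pics/w12e.png

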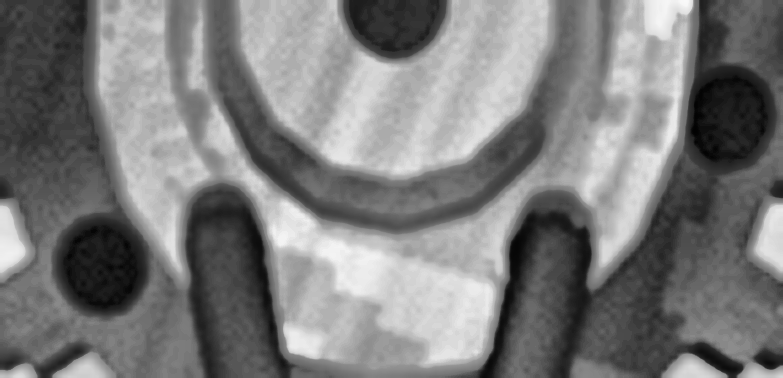

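```bash
cat > track.py <<'E'
from h import *
import pickle,sys
_,c0=pickle.load(open("w7.pkl","rb"))
def loc(c,box):
    m=4
    t=cv2.resize(c0["frame"][box[1]:box[3],box[0]:box[2]],None,fx=8,fy=8,interpolation=cv2.INTER_CUBIC)
    s=cv2.resize(c["frame"][box[1]-m:box[3]+m,box[0]-m:box[2]+m],None,fx=8,fy=8,interpolation=cv2.INTER_CUBIC)
    # edges only
    g=lambda i:cv2.GaussianBlur(i[:,:,1],(0,0),5)
    r=cv2.matchTemplate(g(s),g(t),cv2.TM_CCOEFF_NORMED);_,v,_,p=cv2.minMaxLoc(r)
    return (np.array(p)/8-m).round(2).tolist(),round(v,3)
for n in sys.argv[1:]:
    o,c=pickle.load(open("w"+n+".pkl","rb"))
    print(n,round(o['eef_pos'][2],4),"pivot",loc(c,(262,135,298,172)),"L jaw",loc(c,(248,82,273,108)),"Ltip",loc(c,(240,33,266,60)),"Rtip",loc(c,(298,34,324,60)))
E
python3 track.py 5 6 7 8 9 10 11 12
```

```text
5 0.1974 pivot ([0.0, 0.0], 0.999) L jaw ([-0.38, 4.0], 0.349) Ltip ([0.12, -0.38], 0.644) Rtip ([0.12, 0.0], 0.885)
6 0.1648 pivot ([0.0, 0.0], 1.0) L jaw ([0.0, 1.5], 0.969) Ltip ([0.0, 0.38], 0.949) Rtip ([-0.25, -0.38], 0.841)
7 0.1462 pivot ([0.0, 0.0], 1.0) L jaw ([0.0, 0.0], 0.999) Ltip ([0.0, 0.0], 1.0) Rtip ([0.0, 0.0], 1.0)
8 0.1403 pivot ([0.0, 0.0], 1.0) L jaw ([-0.25, -1.12], 0.986) Ltip ([0.0, -0.75], 0.961) Rtip ([0.0, -0.75], 0.939)
9 0.1352 pivot ([0.0, 0.0], 0.999) L jaw ([-0.88, -4.0], 0.955) Ltip ([0.0, -0.62], 0.936) Rtip ([0.12, -0.88], 0.903)
10 0.1312 pivot ([0.0, 0.0], 0.999) L jaw ([-1.0, -4.0], 0.942) Ltip ([0.0, -0.62], 0.923) Rtip ([0.12, -1.12], 0.894)
11 0.1293 pivot ([0.12, 0.62], 0.999) L jaw ([-1.25, -4.0], 0.921) Ltip ([-0.25, -1.62], 0.918) Rtip ([0.62, -2.25], 0.893)
12 0.1288 pivot ([0.12, 0.75], 0.999) L jaw ([-1.25, -4.0], 0.92) Ltip ([-0.38, -2.0], 0.917) Rtip ([0.75, -2.5], 0.888)
```

```bash
python3 - <<'E'
from h import *
import pickle
o,c=pickle.load(open("w12.pkl","rb"));save(c,"w12f")
c=arm.capture("scene");pickle.dump((o,c),open("s12.pkl","wb"));save(c,"s12",(335,170,395,220),13)
c=arm.capture("top");pickle.dump((o,c),open("t12.pkl","wb"));save(c,"t12",(170,148,215,188),14)
E
```

```text
(no output)
```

View pics/w12f.png

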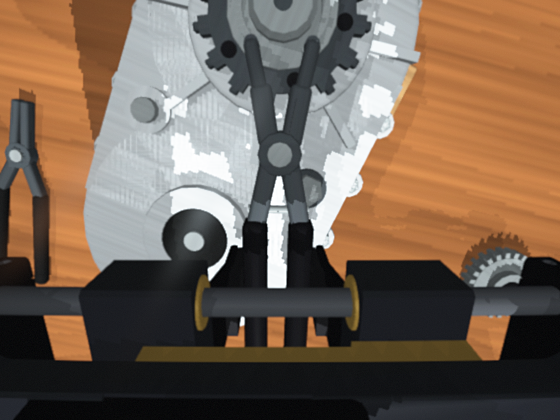

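View pics/s12.png

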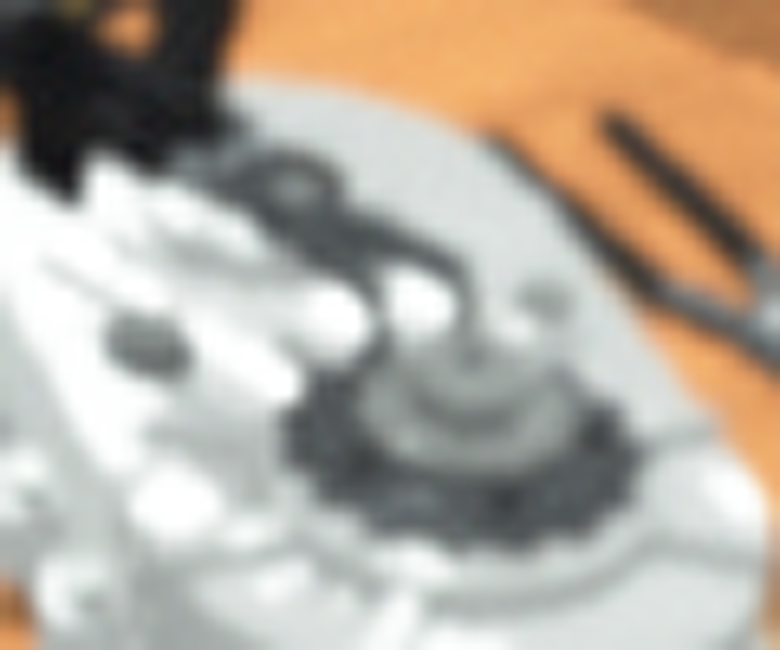

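View pics/t12.png

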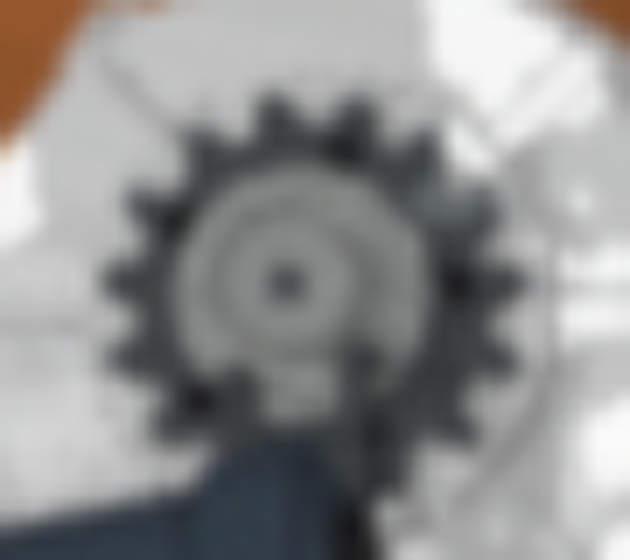

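The tip pixels stayed fixed in the wrist frame until TCP z≈0.130. They then rose by 1.4 px (about 0.7 mm) while the tool lowered further, so the ring is resting on the washer. That contact puts the washer face at about 0.1085, which agrees with the size-based 0.108–0.109. I ease off slightly and let it settle.

>>> send_rows(moves=[[0, 0, -0.4, 0, 25], [0, 0, -0.4, 0, 25], [0, 0, -0.4, 0, 25]])

```text
clock: 14.4
eef_pos: [0.4679, 0.2234, 0.1292]
tcp_rot: [3.122, 0.344, -0.001]
contact_force: [-1.9, -0.9, 0.8]
gripper_width: 0.374
```

>>> send_rows(moves=[[0, 0, 0, 0, 25]])

```text
clock: 14.52
eef_pos: [0.4679, 0.2234, 0.1292]
tcp_rot: [3.122, 0.344, -0.001]
contact_force: [-1.9, -0.3, 0.5]
gripper_width: 0.374
```

>>> send_rows(moves=[[0, 0, 0, 0, 25], [0, 0, 0, 0, 25]])

```text
clock: 14.78
eef_pos: [0.4679, 0.2234, 0.1292]
tcp_rot: [3.122, 0.343, -0.001]
contact_force: [-1.2, -0.3, -0.2]
gripper_width: 0.375
```

```bash
python3 look.py 13; python3 track.py 10 12 13; python3 - <<'E'
from h import *
import pickle
o,c=pickle.load(open("w13.pkl","rb"));T=TT(o);Ti=np.linalg.inv(T)
box=(200,0,360,110);s=5
f=cv2.resize(c["frame"][0:110,200:360],None,fx=s,fy=s,interpolation=cv2.INTER_CUBIC)
a=np.linspace(0,2*np.pi,120)
for rad in (.0175,.022):
    P=np.c_[.1265+rad*np.cos(a),.0012+rad*np.sin(a),0*a+.0195]@T[:3,:3].T+T[:3,3]
    cv2.polylines(f,[((proj(c,P,T)-box[:2]+.5)*s).astype(np.int32)],True,(0,255,0),1)
cv2.imwrite("pics/w13o.png",f)
E
```

```text
14.775 [0.46785225 0.2233672  0.12916032] [-1.15103696 -0.32556135 -0.24430221] [-0.16397532  0.23985709 -0.08233207] 32.666043509515454
10 0.1312 pivot ([0.0, 0.0], 0.999) L jaw ([-1.0, -4.0], 0.942) Ltip ([0.0, -0.62], 0.923) Rtip ([0.12, -1.12], 0.894)
12 0.1288 pivot ([0.12, 0.75], 0.999) L jaw ([-1.25, -4.0], 0.92) Ltip ([-0.38, -2.0], 0.917) Rtip ([0.75, -2.5], 0.888)
13 0.1292 pivot ([0.12, 0.62], 0.999) L jaw ([-1.25, -4.0], 0.92) Ltip ([-0.25, -1.75], 0.918) Rtip ([0.62, -2.25], 0.892)
```

View pics/w13o.png

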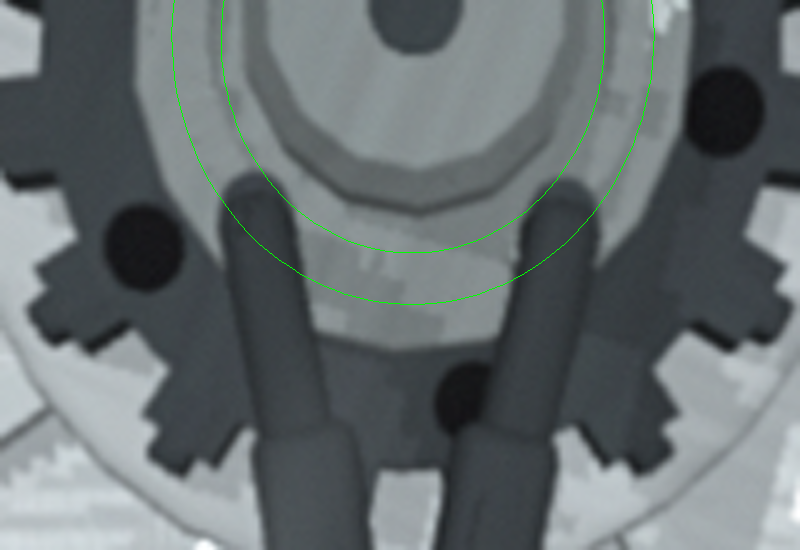

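At washer height the model ring is concentric with the washer: washer edges at 137 and 690 (mid 413.5), ring mid at 413. The washer's apparent width, 553 px against 556 px predicted at ring height, and its lower edge near row 345 both match. The residual force is about 2 N. Hand in.

```bash
python3 - <<'E'
from h import *
print(arm.finish_job()); o=arm.get_obs(); print(o['clock'],o['eef_pos'],o['contact_force'],o['gripper_width']*87)
E
```

```text
the job is handed in; nothing more can be done
None
the job is handed in; nothing more can be done
```

The spread ring now lies on the thrust washer around the shaft. The pliers are still gripped at 32 N, squeezed and still. I handed the job in at about 14.8 s; no verdict was reported.

I gripped the dark circlip pliers 60 mm behind the pivot, squeezed them until the handles were parallel, and lifted them off the tray. I then centred the ring over the shaft using the wrist and top cameras and lowered it in small steps.

**Last checks**
- **Centring:** in the last wrist picture the ring and the washer are concentric to about 0.5 mm.
- **Height:** the washer's apparent size matches the ring's height. The plier tips also began to rise relative to the tool at TCP z≈0.130, which fits the ring resting on the washer. I eased off 0.4 mm after that.
- **Force:** outside force on the tool was about 2 N or less at the end.
- **Squeeze:** opening read 32.7 mm, against the 34 mm stated for fully squeezed. It held steady and the handles looked parallel in the pictures. I have no direct reading of the squeeze angle.

**What disagreed**
- While hovering above the shaft, the wrist and top cameras differed by 1–2 mm on the ring's offset. I used a mean and corrected it closer in.
- The shaft height I triangulated (0.117–0.119) was 2–4 mm below what the washer contact implied (about 0.121).
- From first contact the pivot appeared to shift back slightly in the grip, about 0.3 mm, along with a 1–2 N force in the same direction.
- The pliers' weight did not drop noticeably out of the wrist torque at contact, so I judged contact mainly from the pictures.

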